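# Dispense one biscuit and nudge it on to the placemat

### The job

Press the plunger of the biscuit dispenser all the way down once and let it come back up, so that a single biscuit slides out on to the table. Then push that biscuit aside with the fingertips, flat along the table and without picking it up, until the whole of it lies on the white placemat. Keep the other biscuits in the dispenser and leave the things standing around where they are.

Things in the scene. Friction and masses are not known exactly. Their poses are not given: they have to be found in the camera images.
- dispenser: White fixed biscuit dispenser. Origin: on the table under the centre of its magazine; -x is its front, where the biscuit comes out. Magazine: clear open-topped floorless well, x and y from -31 to 31 mm, 50 mm high, front slot 15 mm high at the foot. Housing behind: x 31 to 125, y -36 to 36 mm, 55 mm high. The ejected biscuit stops on the table centred about 86 mm in front (up to 30 mm more if pressed fast).
- plunger (a joint): Travel of the plunger, m: 0 up at rest, 0.030 fully down. Spring-loaded: about 3 N to start it, 4 to 7 N to hold it at the bottom; rises by itself when let go. It drives a pusher 3 times as far that slides the lowest biscuit out, clear only near the full stroke; every further press pushes out another.
- plunger_top (a point): Centre of the flat top of the plunger's black round cap (32 mm across), 65 mm behind (+x) the dispenser's origin; 105 mm above the table at rest, 75 mm fully down. It is pressed straight down.
- biscuit_center (a point): Centre (half-way up) of the lowest biscuit in the magazine, the one that will come out: a tan round disc 50 mm across, 12 mm thick, about 18 g, lying flat on the table; its z axis is up.
- biscuit_second_center (a point): Centre of the second biscuit of the stack (same size), which drops to the table inside the magazine when the pusher has gone back. It must stay in the dispenser.
- biscuit_third_center (a point): Centre of the third, uppermost biscuit (same size). It must stay in the dispenser.
- placemat: White rectangular placemat, 220 mm along its x by 180 mm along its y, flat on the table to the left or the right of the dispenser (a sheet so thin that things slide on to it without a step). Origin: its centre, on the table.
- book: Dark red closed book, 160 mm (x) by 110 mm (y) by 22 mm thick, fixed, on the other side of the dispenser from the placemat. Origin: centre of its underside. A bystander.
- pudding: White pudding cup, 68 mm across the rim, 60 mm high, standing on the far (+x) part of the placemat, about 75 mm from the placemat's centre. Origin: centre of its underside. Leave it where it stands.
- crayons: Cardboard crayon box, 90 by 60 by 20 mm, lying on the book. Origin: centre of its underside. Leave it.
- spoon: White plastic spoon, 150 mm long, lying crosswise on the table between the robot and the dispenser. Origin: near its middle, on the table; its x axis runs along it. Leave it.
- icing: Clear bottle of icing with white cap, 52 mm across, 140 mm high, at the far side of the table. Origin: centre of its underside. Leave it.
- sprinkles: Glass jar, 60 mm across, 85 mm high, at the far side of the table. Origin: centre of its underside. Leave it.
There are look-alikes about, which are no part of the job. What is shaped like the part that bears biscuit_third_center but pink is not meant. Leave any pink look-alike of the dispenser alone.

How it is judged (in metres and radians):
On the way, in this order (a step that is already met when the one before it is completed fails the run):
1. the plunger is pressed right down and the lowest biscuit is pushed out (value of joint plunger above 0.026 m and x of biscuit_center in the frame of dispenser below -0.058 m), for 0.02 s.
2. the plunger is let back up with that biscuit lying in front of the dispenser (value of joint plunger below 0.004 m and x of biscuit_center in the frame of dispenser below -0.058 m), for 0.1 s.
3. the biscuit has been pushed wholly on to the placemat (x of biscuit_center in the frame of placemat between -0.086 and 0.086 m and y of biscuit_center in the frame of placemat between -0.066 and 0.066 m), for 0.1 s.
At the end, for the whole second after the job is handed in: The ejected biscuit lies flat and still on the table, wholly on the placemat (at most 1 mm over its edge), the plunger is up again (within 4 mm), and the two other biscuits are in the magazine (all of step 3 and angle between biscuit_center's own z axis and vertical below 0.1 rad and height (world z) of biscuit_center below 0.01 m and linear speed of biscuit below 0.01 m/s and value of joint plunger below 0.004 m and x of each of biscuit_second_center, biscuit_third_center in the frame of dispenser above -0.01 m); the robot touches nothing.
It fails at once if the biscuit is lifted off the table or tipped up (height (world z) of biscuit_center above 0.015 m or angle between biscuit_center's own z axis and vertical above 0.4 rad).
It fails at once if a second biscuit starts to come out (the plunger pressed a second time), or one is taken out from above (not (x of biscuit_second_center in the frame of dispenser above -0.01 m) or not (x of biscuit_third_center in the frame of dispenser above -0.01 m) or height (world z) of biscuit_second_center above 0.03 m or height (world z) of biscuit_third_center above 0.042 m).
It fails at once if a bystander is shifted by more than 15 mm (distance of any of pudding, crayons, spoon, icing, sprinkles from where it was at the start of the episode above 0.015 m).
It also fails if it takes over 51 s, if anything falls off the work surface, if the arm or the gripper's body presses on something with over 40 N, if the wrist force passes 120 N, or if a joint passes its speed limit or range.

### The arm

A 7-joint arm with a two-finger parallel gripper is mounted at the origin on the work surface. World frame = base frame: x ahead of the robot, y to its left, z up, the work surface at z = 0. Lengths are in m, angles in degrees, forces in N, time in s.
With the tool pointing down it reaches from about 0.4 to 0.875 m from the base axis. Payload 4.4 kg.
Tool frame: the origin (TCP) lies at the very end of the fingers, on their centre line; the grasp point (between the pads) lies 19 mm behind it; x points along the fingers, z is the direction in which the jaws open and shut, and the axes are right-handed (so a half turn about x gives the same grasp; the last joint's range is limited). The gripper opens to 85 mm and grips with 20 to 120 N. Pads are 22 mm wide; open, the fingers measure 114 mm over their backs; the gripper's body (76 mm by 85 mm) begins 54 mm behind the grasp point. The pads swing forward as they close: fully open they stand 13 mm farther back than shut.
Start: joints at [65.214, 36.005, 2.206, 86.941, -1.547, 57.084, -1.146], TCP at [0.233, -0.607, 0.231] pointing down, gripper open.
Joint ranges: [-175.42, 175.42], [-21.48, 121.26], [-71.46, 75.88], [10.55, 141.38], [-63.04, 243.04], [13.31, 113.54], [-168.57, 168.57]. Speed limits (degrees/s): [147.25, 147.25, 180, 180, 180, 180, 180].

### API

Orientations are given as [roll, pitch, yaw] about the fixed x, y, z axes, in that order (R = Rz(yaw) Ry(pitch) Rx(roll)).
In Python, from workcell import manip gives the robot as it stands.
- The arm moves only by the tool drive_tool, never from a script. Its argument "deltas" is a list of rows, each a list of 2 entries, a list of its own where there are three numbers: the shift along the tool's x, y, z scaled (see below), then the turn, a rotation vector about the tool's x, y, z scaled (see below). A call has 1 to 10 rows; each row is the pose to reach, as a shift and turn from the pose measured when the call began, along the tool's axes at that moment; what a row does not reach only later rows make up. The controller multiplies each number of a shift by 40 cm and each number of a turn by 0.5 rad. A row lasts 1/8 s, in which the tool goes at most 62.5 mm and 10.7 degrees, less where a joint would pass 70% of its speed; a pose out of reach is approached as far as the arm can. A call with a number of a shift or a turn outside -1 to 1 is refused whole. A call with a gripper value outside its range is refused whole. "jaw" is the opening, from -1 (shut) to 1 (fully open), set as the call begins (left out, the last holds). The fingers move at their own pace and stop on an object; "force" is the grip in N (left out, the last holds). Time passes only in rows, so rows that repeat a pose let the fingers close. It gives the time, the measured TCP pose, the force and the opening at its end, in the units of the state.
- manip.get_obs(): the state, without advancing time (a new reading comes with each control period).
- manip.read_camera(name): name is "scene" or "top"; returns a dict with "img" (420x560x3 uint8, red, green, blue), "intrinsics" (3x3 intrinsics, pixels), "xyz" and "rotation" of the camera in the world. Camera axes: x right, y down, z forward; pixel columns grow to the right and rows downward; lengths in m; the calibration is good to about 2 mm. A picture is of the moment at which its call begins. There is no depth.
- manip.finish_job(): hands the job in, once; it reports no verdict.
The state is a dict: "time": time; "q": joint angles; "joint_vel": joint speeds; "joint_torque": joint torques, N m; "eef_pos": TCP position; "tcp_rot": TCP orientation; "contact_force": force on the tool from outside, world axes, zero at the start; "wrist_torque": the same for the moment, N m; "grip_width": finger opening in m.
Only numpy, scipy, OpenCV 4.12 (cv2) and the standard library are available. Lean on these libraries where they do the work, as an engineer would, in place of code of your own. Each camera call takes 0.05 s, during which the arm holds its last target.

## Working session

There is one attempt and no reset: what is moved stays moved. The work goes in short steps, Python scripts to look and compute and a tool call to move; the robot and the scene stay as the last step left them, time stands still between calls to the robot, and variables do not carry over. Pictures are saved under pics/ and viewed, and the job is handed in when it is done.

Besides the shell and the picture viewer there is one more tool, called as a command line: name --argument value ..., lists and objects as JSON in quotes. drive_tool: Moves the arm, as the interface text tells. Its arguments: {"type":"object","properties":{"deltas":{"type":"array","items":{"type":"array"}},"jaw":{"type":"number"},"force":{"type":"number"}},"required":["deltas"]}

```bash
mkdir -p pics; python3 - <<'E'
from workcell import manip
import cv2,numpy as np
o=manip.get_obs()
for k,v in o.items(): print(k,v)
for n in("scene","top"):
    c=manip.read_camera(n); cv2.imwrite(f"pics/{n}0.png",c["img"][:,:,::-1]); np.savez(f"{n}0.npz",**c)
    print(n,c["intrinsics"],c["xyz"],c["rotation"])
E
```

```text
time 0.0
q [65.21253015 36.05789763  2.20293909 86.99786862 -1.54764624 57.084486
 -1.14558655]
joint_vel [-0.00850582 -0.03682603 -0.05589167  0.06557342  0.05653658 -0.04015885
  0.09761906]
joint_torque [-1.52585944e-03 -5.63413095e+01  1.22581422e+00 -1.93448031e+01
  1.09946533e-02  1.05051047e-02  6.39100293e-06]
eef_pos [ 0.23291768 -0.6061437   0.23039031]
tcp_rot [-179.41838334   89.88943406  111.59864815]
contact_force [-0.3951577   0.74370521 -0.80659815]
wrist_torque [ 0.00290853 -0.03449129 -0.03335002]
grip_width 0.08534055453244095
scene [[473.28176025   0.         276.95402877]
 [  0.         473.28176025 204.03466961]
 [  0.           0.           1.        ]] [ 1.07839926 -0.20573446  1.029376  ] [-147.86995064   -0.29664209   74.14669467]
top [[405.3855049    0.         283.78462816]
 [  0.         405.3855049  207.06844567]
 [  0.           0.           1.        ]] [ 0.33991745 -0.02364124  0.99875117] [-1.68603346e+02  6.49900577e-02 -8.97318784e+01]
```

View pics/scene0.png

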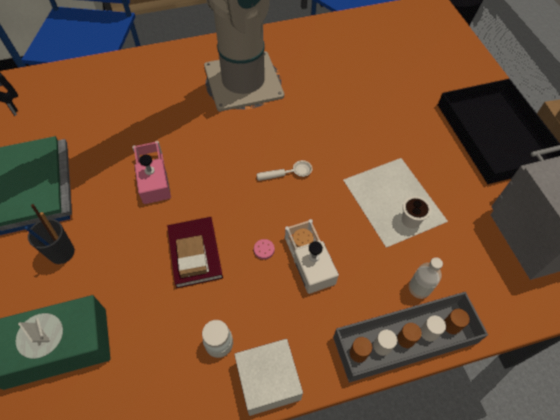

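View pics/top0.png

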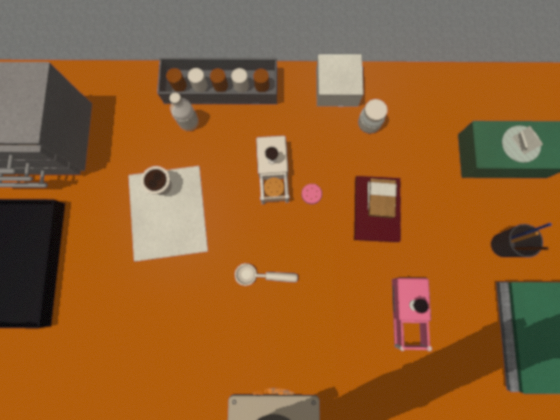

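The scene view shows the white dispenser at (312,255) with its black cap at (316,248). In the top view its cap is at (272,154) and the biscuit at (274,187). The placemat is at top (168,213), the pudding at (157,181) and the spoon at (265,275).

Things that could be mistaken for it: the pink dispenser at top (413,313) and the pink biscuit at (312,193). I choose the white dispenser.

```bash
cat > h.py <<'E'
import numpy as np,cv2
from scipy.spatial.transform import Rotation as Ro
def load(n): return dict(np.load(n))
def ray(c,p):
    R=Ro.from_euler('xyz',c["rotation"],degrees=True).as_matrix()
    d=R@np.linalg.inv(c["intrinsics"])@np.array([p[0],p[1],1.]); return np.array(c["xyz"]),d
def onz(c,p,z):
    o,d=ray(c,p); return o+d*(z-o[2])/d[2]
def proj(c,P):
    R=Ro.from_euler('xyz',c["rotation"],degrees=True).as_matrix()
    v=c["intrinsics"]@(R.T@(np.array(P)-c["xyz"])); return v[:2]/v[2]
E
python3 - <<'E'
from h import *
t=load("top0.npz");s=load("scene0.npz")
a=cv2.resize(t["img"][125:215,235:335],None,fx=6,fy=6,interpolation=cv2.INTER_CUBIC)
cv2.imwrite("pics/ctop.png",a[:,:,::-1])
b=cv2.resize(s["img"][205:305,250:350],None,fx=6,fy=6,interpolation=cv2.INTER_CUBIC)
cv2.imwrite("pics/cscene.png",b[:,:,::-1])
print("base chk",onz(t,(275,415),0),onz(s,(243,85),0))
# placemat in both
for c,box in((t,(120,160,215,265)),(s,(340,155,450,245))):
    x0,y0,x1,y1=box; im=c["img"][y0:y1,x0:x1].astype(int)
    m=((im.min(2)>110)&(im.max(2)-im.min(2)<60)).astype(np.uint8)
    n,l,st,_=cv2.connectedComponentsWithStats(m); k=1+st[1:,4].argmax()
    cs,_=cv2.findContours((l==k).astype(np.uint8),0,2)
    h=cv2.convexHull(max(cs,key=cv2.contourArea)).reshape(-1,2)+[x0,y0]
    W=np.array([onz(c,p,0)[:2] for p in h])
    r=cv2.minAreaRect((W*1000).astype(np.float32)); print(r, cv2.boxPoints(r).round(0).tolist())
E
```

```text
base chk [ 5.79935721e-02 -3.81768988e-03 -1.11022302e-16] [ 0.01778755 -0.0066107   0.        ]
((533.5592041015625, 272.0487976074219), (232.46974182128906, 180.27407836914062), 8.070756912231445) [[406.0, 345.0], [431.0, 166.0], [661.0, 199.0], [636.0, 378.0]]
((526.4593505859375, 270.4193115234375), (219.80213928222656, 179.8810577392578), 8.284195899963379) [[405.0, 344.0], [431.0, 166.0], [648.0, 197.0], [622.0, 375.0]]
```

View pics/ctop.png

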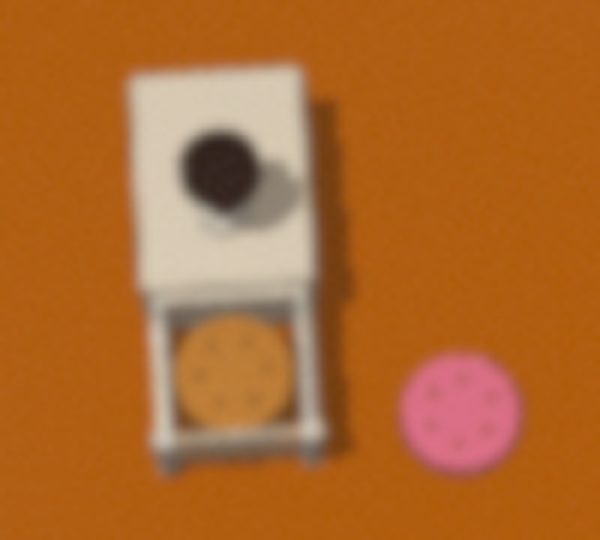

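View pics/cscene.png

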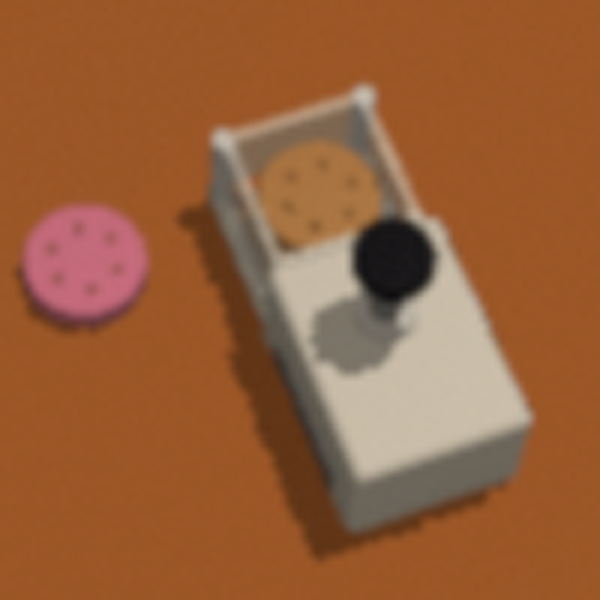

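```bash
python3 - <<'E'
from h import *
t=load("top0.npz");s=load("scene0.npz")
T=lambda u,v:(u/6+235-.4,v/6+125-.4)
S=lambda u,v:(u/6+250-.4,v/6+205-.4)
print("cap",onz(t,T(219,169),.105),onz(s,S(394,260),.105))
print("b3",onz(t,T(234,371),.036),onz(s,S(320,195),.036))
for p in [(129,73),(302,65),(317,287),(138,292)]: print("ht",onz(t,T(*p),.055))
for p in [(275,270),(357,480),(530,420),(440,220)]: print("hs",onz(s,S(*p),.055))
print("pud",onz(t,(156,180),.06),onz(s,(416.5,208),.06))
for p in [(237,275),(256,275),(297,278)]: print("spoon t",onz(t,p,0.0))
for p in [(258,176),(303,170),(313,168),(303,178)]: print("spoon s",onz(s,p,0.0))
print("pinkb",onz(t,T(461,412),.012))
print("icing",onz(s,(425,285),0.07),"jar",onz(s,(217,340),.05),"book", [onz(t,p,.022)[:2].round(3) for p in((357,177),(400,178),(400,241),(355,239))])
E
```

```text
cap [0.64798184 0.00813552 0.105     ] [0.65253515 0.00701907 0.105     ]
b3 [0.58539286 0.00353039 0.036     ] [0.58552953 0.00372032 0.036     ]
ht [0.70634048 0.04727908 0.055     ]
ht [ 0.71011204 -0.02366716  0.055     ]
ht [ 0.61556256 -0.03009785  0.055     ]
ht [0.61315968 0.04196138 0.055     ]
hs [ 0.62123751 -0.02661718  0.055     ]
hs [ 0.71125975 -0.02280778  0.055     ]
hs [0.70605962 0.04626475 0.055     ]
hs [0.61792542 0.04106888 0.055     ]
pud [0.59391953 0.28471027 0.06      ] [0.59581041 0.28618185 0.06      ]
spoon t [0.37223352 0.09139902 0.        ]
spoon t [ 3.72448002e-01  4.51982549e-02 -1.11022302e-16]
spoon t [ 3.65724220e-01 -5.44689605e-02  1.11022302e-16]
spoon s [ 0.35937613 -0.04855688  0.        ]
spoon s [0.37285364 0.07302073 0.        ]
spoon s [0.37376149 0.10103006 0.        ]
spoon s [0.39797347 0.06508591 0.        ]
pinkb [ 0.57432025 -0.09054834  0.012     ]
icing [0.78585418 0.21573681 0.07      ] jar [ 0.77411695 -0.24299074  0.05      ] book [array([ 0.614, -0.204]), array([ 0.612, -0.311]), array([ 0.454, -0.303]), array([ 0.459, -0.194])]
```

```bash
cat >> h.py <<'E'
def plan(pos,Rt=None):
    from workcell import manip
    o=manip.get_obs(); R=Ro.from_euler('xyz',o["tcp_rot"],degrees=True)
    d=R.inv().apply(np.array(pos)-o["eef_pos"])/0.4
    print("t",o["time"],"pos",o["eef_pos"].round(4),"F",o["contact_force"].round(1),"w",round(o["grip_width"],4),"q",o["q"].round(0))
    print("shift",d.round(4),"dist",np.linalg.norm(d)*.4)
    if Rt is not None: print("turn",((R.inv()*Rt).as_rotvec()/0.5).round(4))
def down(zdir):  # tool x down, tool z along zdir (world)
    x=np.array([0,0,-1.]);z=np.array(zdir,float);z/=np.linalg.norm(z);return Ro.from_matrix(np.c_[x,np.cross(z,x),z])
E
python3 - <<'E'
from h import *
from workcell import manip
print(Ro.from_euler('xyz',manip.get_obs()["tcp_rot"],degrees=True).as_matrix().round(3))
plan([.65,.0075,.2],down([-1,0,0]))
plan([.65,.0075,.2],down([1,0,0]))
E
```

```text
[[-0.001  0.933  0.359]
 [ 0.002  0.359 -0.933]
 [-1.    -0.    -0.002]]
t 0.1 pos [ 0.2329 -0.6062  0.2305] F [ 0.3 -0.1 -0.4] w 0.0857 q [65. 36.  2. 87. -2. 57. -1.]
shift [ 0.078   1.5236 -1.0583] dist 0.7426784130754922
turn [ 3.8751e+00 -2.3000e-03  3.4000e-03]
t 0.1 pos [ 0.2329 -0.6062  0.2305] F [ 0.3 -0.1 -0.4] w 0.0857 q [65. 36.  2. 87. -2. 57. -1.]
shift [ 0.078   1.5236 -1.0583] dist 0.7426784130754922
turn [-2.4081e+00 -3.1000e-03 -2.0000e-03]
```

drive_tool --deltas '[[[0,0.1,-0.07],[-0.13,0,0]],[[0,0.2,-0.14],[-0.26,0,0]],[[0,0.3,-0.21],[-0.4,0,0]],[[0,0.4,-0.28],[-0.53,0,0]],[[0,0.5,-0.35],[-0.66,0,0]],[[0,0.6,-0.42],[-0.8,0,0]],[[0,0.7,-0.49],[-0.9,0,0]],[[0,0.76,-0.53],[-1,0,0]],[[0,0.76,-0.53],[-1,0,0]]]' --jaw -1 --force 60

```text
time: 1.23
eef_pos: [0.4422, -0.2967, 0.2306]
tcp_rot: [136.0, 89.8, 96.0]
contact_force: [0.6, -0.3, 0.3]
grip_width: -0.0
```

```bash
python3 -c "
from h import *
plan([.65,.0075,.18],down([1,0,0]))"
```

```text
t 1.225 pos [ 0.4422 -0.2967  0.2306] F [ 0.6 -0.3  0.3] w -0.0 q [ 36.  27.  -7. 106.   4.  48. -13.]
shift [ 0.1287  0.9162 -0.0912] dist 0.3718537078910601
turn [-1.3978 -0.0027 -0.0055]
```

drive_tool --deltas '[[[0.01,0.11,-0.01],[-0.13,0,0]],[[0.02,0.22,-0.02],[-0.26,0,0]],[[0.04,0.33,-0.03],[-0.4,0,0]],[[0.05,0.44,-0.04],[-0.53,0,0]],[[0.07,0.55,-0.05],[-0.66,0,0]],[[0.09,0.66,-0.06],[-0.8,0,0]],[[0.1,0.77,-0.075],[-0.9,0,0]],[[0.115,0.87,-0.085],[-1,0,0]],[[0.128,0.916,-0.091],[-1,0,0]],[[0.128,0.916,-0.091],[-1,0,0]]]'

```text
time: 2.48
eef_pos: [0.6495, 0.0071, 0.1794]
tcp_rot: [142.5, 89.8, 131.1]
contact_force: [-0.7, 0.6, 0.1]
grip_width: 0.0002
```

```bash
python3 -c "
from h import *
plan([.65,.0075,.13],down([1,0,0]))"
```

```text
t 2.475 pos [0.6495 0.0071 0.1794] F [-0.7  0.6  0.1] w 0.0002 q [  5.  40. -14.  90.  11.  52. -24.]
shift [0.1234 0.001  0.0013] dist 0.04935481255036822
turn [-0.3987 -0.0048 -0.0045]
```

drive_tool --deltas '[[[0.04,0,0],[-0.2,0,0]],[[0.08,0,0],[-0.4,0,0]],[[0.12,0.001,0.001],[-0.4,-0.005,-0.004]],[[0.155,0.001,0.001],[-0.4,-0.005,-0.004]],[[0.155,0.001,0.001],[-0.4,-0.005,-0.004]]]'

```text
time: 3.1
eef_pos: [0.6488, 0.0069, 0.1161]
tcp_rot: [-170.1, 89.9, -170.1]
contact_force: [-0.2, -0.6, 0.6]
grip_width: -0.0
```

```bash
cat > snap.py <<'E'
import sys,cv2,numpy as np
from h import *
from workcell import manip
tag=sys.argv[1]; z=int(sys.argv[2]); out=[]
for n,P in(("top",sys.argv[3:6]),("scene",sys.argv[3:6])):
    c=manip.read_camera(n); np.savez(f"{n}{tag}.npz",**c)
    u,v=proj(c,[float(a) for a in P]).astype(int); u=min(max(u,60),500);v=min(max(v,60),360)
    print(n,"crop origin",u-60,v-60)
    out.append(cv2.resize(c["img"][v-60:v+60,u-60:u+60],None,fx=z,fy=z,interpolation=cv2.INTER_CUBIC))
cv2.imwrite(f"pics/{tag}.png",np.hstack(out)[:,:,::-1])
E
python3 snap.py a 3 .6 .0075 .08; python3 -c "
from h import *
plan([.65,.0075,.105],down([1,0,0]))"
```

```text
top crop origin 211 115
scene crop origin 247 172
t 3.2 pos [0.6501 0.0075 0.1176] F [ 0.7 -0.4  0.4] w -0.0001 q [  6.  44. -16.  92.  15.  46. -16.]
shift [ 0.0314  0.0001 -0.0001] dist 0.012561695464617474
turn [ 0.0002  0.001  -0.0002]
```

View pics/a.png

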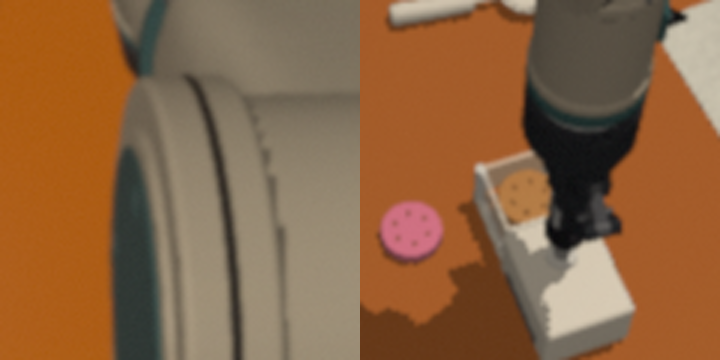

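The scene view on the right shows the closed fingertips just above the black cap at about (567,238). In the top view the arm hides the area. I'll press slowly.

drive_tool --deltas '[[[0.012,0,0],[0,0,0]],[[0.024,0,0],[0,0,0]],[[0.034,0,0],[0,0,0]],[[0.044,0,0],[0,0,0]],[[0.054,0,0],[0,0,0]],[[0.064,0,0],[0,0,0]],[[0.074,0,0],[0,0,0]],[[0.084,0,0],[0,0,0]],[[0.092,0,0],[0,0,0]],[[0.098,0,0],[0,0,0]]]'

```text
time: 4.45
eef_pos: [0.6501, 0.0075, 0.0782]
tcp_rot: [10.4, 90.0, 10.4]
contact_force: [-1.3, -0.5, 5.8]
grip_width: -0.0003
```

```bash
python3 snap.py b 3 .55 .0075 .05; python3 -c "
from h import *
plan([.65,.0075,.075],down([1,0,0]))"
```

```text
top crop origin 211 139
scene crop origin 240 161
t 4.55 pos [0.6501 0.0075 0.0781] F [0.1 0.5 4.5] w 0.0001 q [  5.  47. -15.  94.  16.  41. -17.]
shift [ 0.0077 -0.     -0.0002] dist 0.003089885745594571
turn [ 0.0002  0.0009 -0.0003]
```

View pics/b.png

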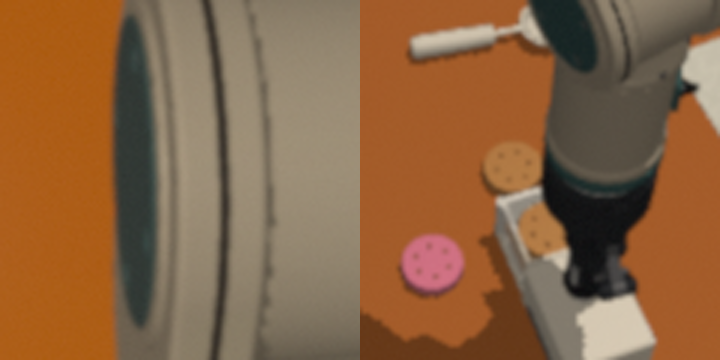

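The ejected biscuit is visible in front at (512,166). I'll press the last 3 to 4 mm and hold.

drive_tool --deltas '[[[0.005,0,0],[0,0,0]],[[0.009,0,0],[0,0,0]],[[0.009,0,0],[0,0,0]]]'

```text
time: 4.92
eef_pos: [0.6502, 0.0075, 0.0751]
tcp_rot: [-0.6, 90.0, -0.6]
contact_force: [-1.4, -0.4, 8.1]
grip_width: -0.0001
```

drive_tool --deltas '[[[0.003,0,0],[0,0,0]],[[0.003,0,0],[0,0,0]],[[-0.02,0,0],[0,0,0]],[[-0.05,0,0],[0,0,0]],[[-0.1,0,0],[0,0,0]],[[-0.2,0,0],[0,0,0]],[[-0.3,0,0],[0,0,0]],[[-0.3,0,0],[0,0,0]]]'

```text
time: 5.92
eef_pos: [0.6527, 0.0079, 0.1999]
tcp_rot: [3.9, 89.5, 3.9]
contact_force: [1.0, 0.0, -1.2]
grip_width: 0.0003
```

```bash
python3 snap.py c 3 .55 .0075 .05; python3 - <<'E'
from h import *
from workcell import manip
for n in("scene",):
    c=load(n+"c.npz"); cv2.imwrite("pics/cfull.png",c["img"][:,:,::-1])
E
python3 -c "
from h import *
plan([.5,-.10,.2],down([1,0,0]))"
```

```text
top crop origin 211 139
scene crop origin 240 161
t 6.025 pos [0.6501 0.0074 0.1959] F [-0.5  0.5 -0.4] w 0.0001 q [  7.  39. -17.  89.  13.  54. -14.]
shift [-0.0107 -0.2684 -0.3752] dist 0.18457676355991026
turn [-0.0001  0.0031  0.0003]
```

View pics/c.png

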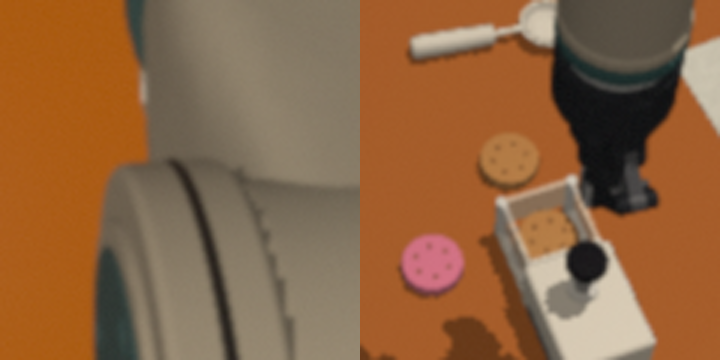

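```bash
python3 - <<'E'
from h import *
c=load("scenec.npz")
im=c["img"]; hsv=cv2.cvtColor(im,cv2.COLOR_RGB2HSV)
print(im[213,289],im[190,270])
p=((508-360)/3+240-.4,158/3+161-.4); print(p,onz(c,p,.012))
for dz in (.012,): print([onz(c,(a/3+240-120-.4,b/3+161-.4),dz)[:2].round(4) for a,b in((478,158),(540,158),(508,132),(508,187))])
P=proj(c,[.65,.0075,.105]);print("rest cap proj",(P-[240,161])*3+[360,0])
E
```

```text
[178 123  69] [165  92  41]
(288.93333333333334, 213.26666666666665) [ 0.49960614 -0.00466155  0.012     ]
[array([ 0.4928, -0.0288]), array([0.5068, 0.0211]), array([0.475 , 0.0027]), array([ 0.5264, -0.0127])]
rest cap proj [585.33217625 257.63448288]
```

```bash
python3 -c "
from h import *
plan([.4995,-.075,.1],down([1,0,0]))"
```

```text
t 6.025 pos [0.6501 0.0074 0.1959] F [-0.5  0.5 -0.4] w 0.0001 q [  7.  39. -17.  89.  13.  54. -14.]
shift [ 0.2393 -0.2059 -0.3768] dist 0.19662768342796288
turn [-0.0001  0.0031  0.0003]
```

drive_tool --deltas '[[[0,-0.05,-0.09],[0,0,0]],[[0,-0.1,-0.19],[0,0,0]],[[0,-0.15,-0.28],[0,0,0]],[[0,-0.206,-0.377],[0,0.003,0]],[[0.1,-0.206,-0.377],[0,0.003,0]],[[0.18,-0.206,-0.377],[0,0.003,0]],[[0.24,-0.206,-0.377],[0,0.003,0]],[[0.24,-0.206,-0.377],[0,0.003,0]]]' --jaw -0.15

```text
time: 7.02
eef_pos: [0.4971, -0.0748, 0.0976]
tcp_rot: [175.4, 89.7, 175.4]
contact_force: [-0.0, 0.5, 0.5]
grip_width: 0.0361
```

```bash
python3 snap.py d 3 .5 -.02 .03;  python3 -c "
from h import *
plan([.4995,-.075,.01],down([1,0,0]))"
```

```text
top crop origin 223 161
scene crop origin 223 151
t 7.125 pos [ 0.4992 -0.0749  0.0996] F [-0.4 -0.4 -0.2] w 0.0365 q [ 15.  37. -14. 116.  17.  29. -12.]
shift [ 0.2241 -0.0003  0.001 ] dist 0.0896320023694282
turn [ 0.0002 -0.0019 -0.0002]
```

View pics/d.png

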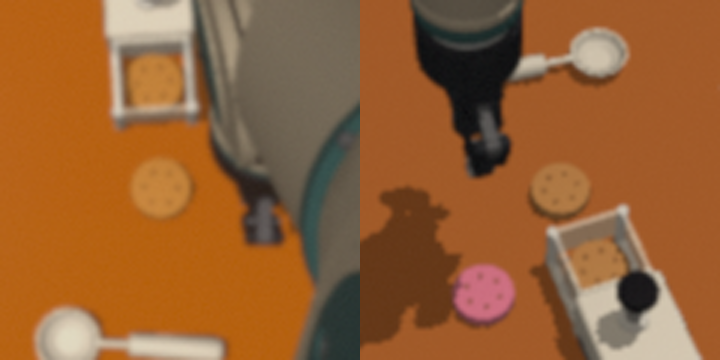

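```bash
python3 -c "
from h import *
c=load('topd.npz');print(onz(c,(160/3+222.6,187/3+160.6),.012))
c=load('scened.npz');print(onz(c,(200/3+222.6,188/3+150.6),.012))"
```

```text
[ 0.49885619 -0.00243484  0.012     ]
[ 0.49983206 -0.00385647  0.012     ]
```

drive_tool --deltas '[[[0.06,0,0.001],[0,0,0]],[[0.12,0,0.001],[0,0,0]],[[0.17,0,0.001],[0,0,0]],[[0.21,0,0.001],[0,-0.002,0]],[[0.225,0,0.001],[0,-0.002,0]],[[0.23,0,0.001],[0,-0.002,0]],[[0.235,0,0.001],[0,-0.002,0]],[[0.235,0,0.001],[0,-0.002,0]]]'

```text
time: 8.12
eef_pos: [0.4997, -0.0749, 0.0059]
tcp_rot: [2.2, 90.0, 2.2]
contact_force: [-0.0, -0.2, -0.9]
grip_width: 0.0362
```

Now at z = 0.006 with no contact. I'll feel for the table.

drive_tool --deltas '[[[0.003,0,0],[0,0,0]],[[0.006,0,0],[0,0,0]],[[0.009,0,0],[0,0,0]],[[0.009,0,0],[0,0,0]]]'

```text
time: 8.62
eef_pos: [0.4996, -0.0749, 0.0022]
tcp_rot: [5.8, 90.0, 5.8]
contact_force: [-0.2, 0.5, -0.2]
grip_width: 0.0363
```

```bash
python3 snap.py e 3 .5 -.04 .01;  python3 -c "
from h import *
plan([.4995,-.075,.0],down([1,0,0]))"
```

```text
top crop origin 231 162
scene crop origin 215 157
t 8.725 pos [ 0.4997 -0.0749  0.0023] F [0.2 1.4 0.1] w 0.0361 q [ 11.  47.  -8. 118.  22.  16. -16.]
shift [ 0.0058 -0.0002 -0.0005] dist 0.0023242135103371873
turn [ 0.0002  0.0012 -0.0001]
```

View pics/e.png

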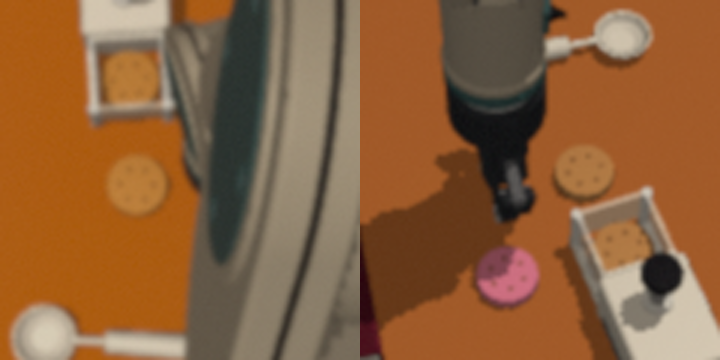

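Tips are near the table behind the biscuit (scene crop (515,195), biscuit (584,172)). Next is a slow push along +y.

drive_tool --deltas '[[[0,0.03,0],[0,0,0]],[[0,0.06,0],[0,0,0]],[[0,0.09,0],[0,0,0]],[[0,0.12,0],[0,0,0]],[[0,0.15,0],[0,0,0]],[[0,0.18,0],[0,0,0]],[[0,0.2,0],[0,0,0]],[[0,0.2,0],[0,0,0]]]'

```text
time: 9.72
eef_pos: [0.4998, 0.0059, 0.0023]
tcp_rot: [22.2, 90.0, 22.3]
contact_force: [0.5, -0.7, 0.2]
grip_width: 0.0364
```

```bash
python3 snap.py f 3 .5 .05 .01;  python3 -c "
from h import *
plan([.4995,.23,.002],down([1,0,0]))"
```

```text
top crop origin 194 162
scene crop origin 249 148
t 9.825 pos [0.4996 0.0047 0.0023] F [0.5 0.9 0.3] w 0.0364 q [  1.  46.  -7. 119.  20.  15. -23.]
shift [ 6.000e-04  5.632e-01 -5.000e-04] dist 0.2252854683234451
turn [-0.0003  0.001   0.0007]
```

View pics/f.png

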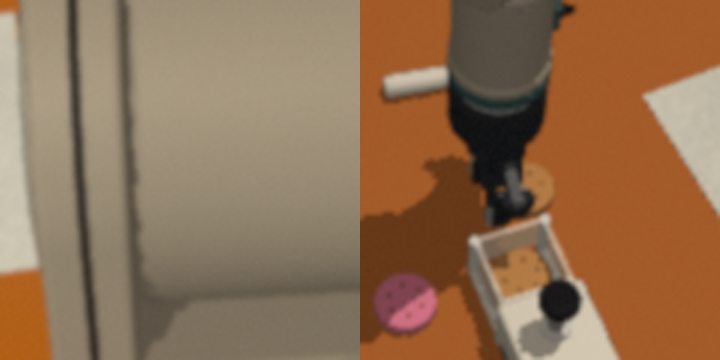

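The biscuit sits against both fingers at (533,187), flat and moving with them. I'll continue.

drive_tool --deltas '[[[0,0.03,0],[0,0,0]],[[0,0.06,0],[0,0,0]],[[0,0.09,0],[0,0,0]],[[0,0.12,0],[0,0,0]],[[0,0.15,0],[0,0,0]],[[0,0.18,0],[0,0,0]],[[0,0.21,0],[0,0,0]],[[0,0.24,0],[0,0,0]],[[0,0.27,0],[0,0,0]],[[0,0.3,0],[0,0,0]]]'

```text
time: 11.08
eef_pos: [0.4996, 0.1255, 0.0022]
tcp_rot: [-49.9, 90.0, -49.9]
contact_force: [-0.3, 0.7, 0.2]
grip_width: 0.0362
```

```bash
python3 snap.py g 3 .5 .18 .01;  python3 -c "
from h import *
plan([.4995,.23,.002],down([1,0,0]))"
```

```text
top crop origin 142 162
scene crop origin 297 137
t 11.175 pos [0.4998 0.1269 0.0023] F [ 0.1  1.3 -0.1] w 0.036 q [-13.  47.  -6. 117.  15.  17. -32.]
shift [ 1.000e-03  2.577e-01 -1.000e-04] dist 0.10306735787517483
turn [ 0.0045  0.0021 -0.002 ]
```

View pics/g.png

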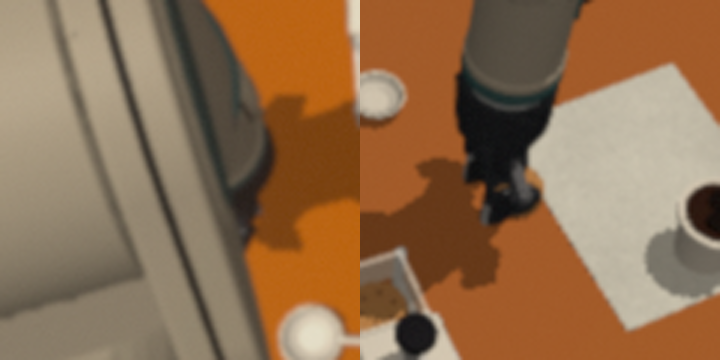

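The biscuit is still cradled at (533,185), at the placemat's edge. I'll push the last 10 cm, slow down at the end, then back off.

drive_tool --deltas '[[[0,0.03,0],[0,0,0]],[[0,0.06,0],[0,0,0]],[[0,0.09,0],[0,0,0]],[[0,0.12,0],[0,0,0]],[[0,0.15,0],[0,0,0]],[[0,0.18,0],[0,0,0]],[[0,0.21,0],[0,0,0]],[[0,0.235,0],[0,0,0]],[[0,0.25,0],[0,0,0]],[[0,0.26,0],[0,0,0]]]'

```text
time: 12.42
eef_pos: [0.4995, 0.2311, 0.0024]
tcp_rot: [38.1, 89.9, 38.2]
contact_force: [0.6, 0.2, -0.7]
grip_width: 0.0364
```

drive_tool --deltas '[[[0,0,0],[0,0,0]],[[0,-0.04,0],[0,0,0]],[[0,-0.1,0],[0,0,0]],[[-0.1,-0.15,0],[0,0,0]],[[-0.25,-0.2,0],[0,0,0]],[[-0.38,-0.3,0],[0,0,0]],[[-0.38,-0.45,0],[0,0,0]],[[-0.38,-0.45,0],[0,0,0]]]'

```text
time: 13.42
eef_pos: [0.4991, 0.0424, 0.1548]
tcp_rot: [-79.7, 89.8, -80.3]
contact_force: [-0.6, 0.1, -0.3]
grip_width: 0.0364
```

```bash
python3 snap.py i 3 .5 .24 .01;  python3 - <<'E'
from h import *
plan([.4995,.0,.2])
for n in("top","scene"):
    c=load(n+"i.npz"); cv2.imwrite(f"pics/i_{n}.png",c["img"][:,:,::-1])
E
```

```text
top crop origin 117 162
scene crop origin 319 131
t 13.525 pos [0.4992 0.0486 0.1542] F [-1.   0.3  0. ] w 0.0362 q [ -0.  31. -13. 115.  11.  36. -20.]
shift [-0.1144 -0.1216  0.0009] dist 0.06677965238639906
```

View pics/i.png

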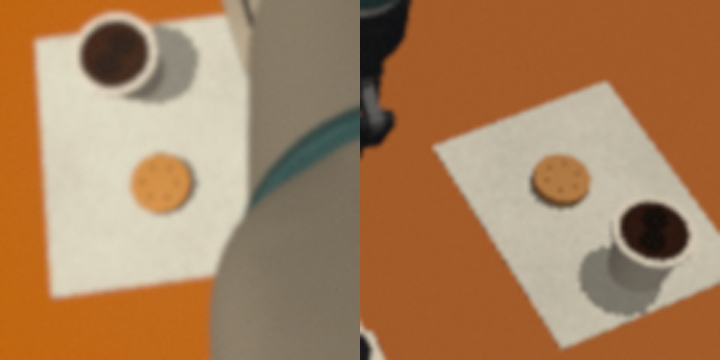

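View pics/i_scene.png

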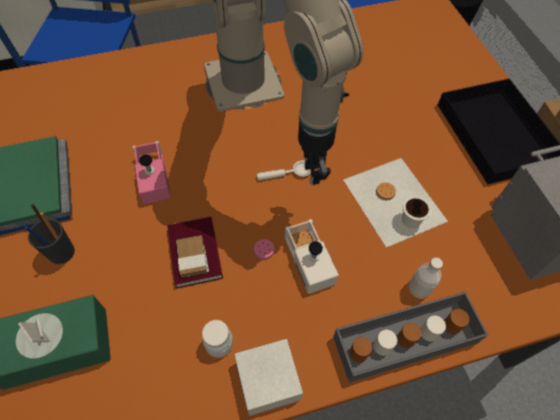

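The biscuit lies flat near the middle of the placemat: scene (386,191), crop (561,180). The spoon and pudding haven't moved, and the plunger is up. A quick measurement, then I hand it in.

```bash
python3 - <<'E'
from h import *
from workcell import manip
for n,p in(("top",(162/3+116.6,183/3+161.6)),("scene",(201/3+318.6,180/3+130.6))):
    P=onz(load(n+"i.npz"),p,.012)[:2]; a=np.radians(8.2); d=P-[.5265,.2705]
    print(n,P.round(4),"mat",[round(d@[np.cos(a),np.sin(a)],4),round(d@[-np.sin(a),np.cos(a)],4)])
    if n=="scene": print("pud", onz(load("scenei.npz"),(295/3+318.6,232/3+130.6),.06), "cap", )
o=manip.get_obs();print(o["contact_force"],o["eef_pos"])
manip.finish_job()
E
```

```text
top [0.4985 0.2572] mat [np.float64(-0.0296), np.float64(-0.0092)]
scene [0.5016 0.2559] mat [np.float64(-0.0267), np.float64(-0.011)]
pud [0.59591949 0.28726954 0.06      ] cap
[-0.9674213   0.25544323  0.03754873] [0.49923786 0.0486264  0.15422964]
the job is handed in; nothing more can be done
```

I pressed the plunger of the white dispenser fully down once, at about 8 N at the bottom, and let it rise. One biscuit came out. I pushed it flat along the table with the slightly opened fingertips on to the placemat, backed the gripper away, and handed the job in after about 13.5 s.

**Biscuit position:** The two cameras put it at about (-0.028, -0.010) m from the placemat's centre, agreeing to about 3 mm, so it lies well inside the edges and looks flat.

**Other things:** The plunger looked up at rest. The pudding measured within about 2 mm of where it started. The rest of the stack was still in the magazine. By eye, the spoon, the crayons, the icing and the sprinkles had not moved. The gripper was clear of everything.

No check failed. I judged the plunger's height from the images only, since the state gives no reading of it. The hand-in reported no verdict.

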